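Clamp a circuit board between two sprung jaws

TASK

Take the circuit board from the blue tray by its heatsink and clamp it in the board holder: hold it tilted, push one end of its longer span into either sprung jaw, lower the opposite edge into the other jaw and let the springs centre the board, so that it lies level in both grooves, square to the jaws and midway along their length. Be gentle: do not drive a jaw hard against its end stop or press the board down on a jaw's lip. Leave the screwdriver, reel, parts bin and plug housing where they are, and let go at the end.

Things in the scene. Friction and masses are not known exactly. Their poses are not given: they have to be found in the camera images.
- heatsink (a point): Centre (half-way up) of the heatsink block in the middle of the circuit board: 50 mm along the board's x, 34 mm along its y, 34 mm high; grasp it here, best across the 34 mm. Axes are the board's, z up. The board's top face lies 17 mm below this point, its underside 21 mm below. It starts flat, underside 18 mm above the bench. Small parts up to 8 mm high stand only near the board's corners.
- board_end (a point): Middle of the board's +y end edge, at half its thickness: 60 mm from the heatsink centre in y and 19 mm below it. Board: stiff plate 90 mm in x, 120 mm in y, 4 mm thick, about 0.22 kg. The two 90 mm long edges at its +y and -y ends go into the jaws; they are plain and alike, and either may go into either jaw.
- holder: Spring board holder, fixed; origin on the bench under its foot's centre, z up. Its rail runs along its y and carries two identical mirrored black jaws facing each other, on the +y and -y sides, each 70 mm long in x and centred on x = 0. The rail with both jaws is clamped up to 18 mm off the origin, either way along y; this is not measured: find it by touch or sight.
- jaw_gap (a point): Point 75 mm above the holder's origin, at the height of both ledges. At rest, from the rail's middle: ledge 40 to 62 mm out; groove above it 9 mm high, its wall 52 mm out; flat-topped lip over the groove, 5 mm thick (84 to 89 mm above the bench), reaching in to 47 mm out. Jaws end 76 mm out, the rail 119 mm; all else is lower than the lips. Axes as the holder's.
- foot_top (a point): Point 12 mm above the holder's origin; axes as the holder's. How it works: a jaw slides outward on a spring, 3 N to start, 0.25 N more per mm, hard stop at 24 mm. Pushed back 21 mm by the edge in its groove, the level board just clears the other lip; so push 21 to 24 mm past first bearing on the groove wall. Entry needs a tilt of about 15 degrees.
- clamped (a point): Where the heatsink centre would be with the board clamped if the rail were not offset: 96 mm above the holder's origin; axes as the holder's. Clamped, the board's underside lies on both ledges, each jaw is pushed back 8 mm and the board is midway between them, shifted in y by the rail's offset. Over 35 N between board and holder harms the board.
- tray: Fixed blue tray 130 x 170 mm (x, y), walls 22 mm high and 4 mm thick, origin under its centre on the bench; the board lies in it on two foam strips.
- screwdriver: Loose screwdriver lying on the bench beyond the work, about 20 cm long; bystander.
- reel: Loose reel 68 mm across, 32 mm high, standing on its flange; origin under its centre; bystander.
- parts_bin: Loose open grey bin 70 x 90 x 40 mm; origin under its centre; bystander.
- plug_housing: Loose black plug housing 36 x 56 x 26 mm near the robot's foot; origin under its centre; bystander.
There are look-alikes about, which are no part of the job. Leave any orange or pink look-alike of the part that bears heatsink alone.

How it is judged:
By the outcome, as a careful person would: the job done as asked, in the order asked, and still so for the second after the job is handed in, with the robot touching nothing.
It also fails if it takes over 48 s, if anything falls off the work surface, if the arm or the gripper's body presses on something with over 40 N, if the wrist force passes 120 N, or if a joint passes its speed limit or range.

ROBOT

A 6-joint arm with a two-finger parallel gripper is mounted at the origin on the work surface. World frame = base frame: x ahead of the robot, y to its left, z up, the work surface at z = 0. Lengths are in m, angles in rad, forces in N, time in s.
With the tool pointing down it reaches from about 0.35 to 0.975 m from the base axis. Payload 7.1 kg.
Tool frame: the origin (TCP) lies midway between the tips of the shut fingers; the grasp point (between the pads) lies 19 mm behind it; z points along the fingers, x is the direction in which the jaws open and shut, and the axes are right-handed (so a half turn about z gives the same grasp; the last joint's range is limited). The gripper opens to 88 mm and grips with 3 to 60 N. Pads are 20 mm wide; open, the fingers measure 115 mm over their backs; the gripper's body (75 mm by 178 mm) begins 61 mm behind the grasp point.
Start: joints at [-0.019, 0.423, 1.63, -0, 1.089, -0.019], TCP at [0.625, 0, 0.223] pointing down, gripper open.
Joint ranges: [-3, 3], [-0.9, 2.11], [0.09, 2.58], [-1.31, 4.45], [0.11, 2.69], [-2.54, 2.54]. Speed limits (rad/s): [2.39, 2.39, 3.01, 3.14, 3.14, 3.14].

INTERFACE

Orientations are given as a unit quaternion [w, x, y, z].
In Python, from station import move_pose, movel, movej, command_gripper, wait, inverse_kinematics, read_camera, camera_info, MotionError, job_done, get_time, get_joint_pos, get_qvel, get_effort, get_tcp_pos, get_ee_rot, get_ft_force, get_ft_torque, get_grip_width gives the robot as it stands. Calls block until the motion is done:
- move_pose(position, orientation): joint-space move of the TCP to a pose.
- movel(position, frame=None, v=0.15, until_force=None): straight line of the TCP; frame=None keeps the orientation; v is the mean speed in m/s. With until_force (N) it stops when the force on the tool has changed by that much, and returns True; else False.
- movej(angles): joint-space move.
- command_gripper(opening): opening from 0.0 (shut) to 1.0 (fully open); the grip force is fixed at half the most; returns when the fingers have stopped.
- wait(seconds).
- inverse_kinematics(position, orientation): joint angles nearest the present ones, or None.
- read_camera(name): name is "scene" or "side" or "wrist"; returns the picture (420x560x3 uint8, red, green, blue); there is no depth.
- camera_info(name): a dict with "intrinsics" (3x3 intrinsics, pixels), "T" (4x4, takes a point from camera to world coordinates); the wrist camera has in their place "tool_from_camera" (4x4, takes a point from camera to tool coordinates, whose origin is the TCP and whose axes are the tool frame's). Camera axes: x right, y up, looking along -z (the intrinsics and any distortion apply to the point x, -y, -z); pixel columns grow to the right and rows downward; lengths in m; the calibration is good to about 2 mm. A picture is of the moment at which its call begins: read the wrist's pose just before it. camera_info takes no time and is no camera call.
A pose or a line that the arm cannot do raises MotionError and nothing moves.
- job_done(): hands the job in, once; it reports no verdict.
Readings, each from a call of its own:
- get_time(): time.
- get_joint_pos(): joint angles.
- get_qvel(): joint speeds.
- get_effort(): joint torques, N m.
- get_tcp_pos(): TCP position.
- get_ee_rot(): TCP orientation.
- get_ft_force(): force on the tool from outside, world axes, zero at the start.
- get_ft_torque(): the same for the moment, N m.
- get_grip_width(): opening from 0.0 (shut) to 1.0 (fully open).
Only numpy, scipy, OpenCV 4.12 (cv2) and the standard library are available. Lean on these libraries where they do the work, as an engineer would, in place of code of your own. Each camera call takes 0.05 s, during which the arm holds its last target.

## Working session

There is one attempt and no reset: what is moved stays moved. The work goes in short steps, each a Python script; the robot and the scene stay as the last script left them, time stands still between calls to the robot, and variables do not carry over. Pictures are saved under pics/ and viewed, and the job is handed in when it is done.

```bash
ls; mkdir -p pics; python3 - <<'E'
from station import *
import cv2
for n in ["scene","side","wrist"]:
    im=read_camera(n); cv2.imwrite(f"pics/a_{n}.png",im[:,:,::-1]); print(n,camera_info(n))
print(get_time(),get_ee_rot(),get_tcp_pos(),get_ft_force())
E
```

```text
pics
scene {'intrinsics': array([[423.89954762,   0.        , 276.69226747],
       [  0.        , 423.89954762, 209.0852195 ],
       [  0.        ,   0.        ,   1.        ]]), 'T': array([[-0.54214183, -0.50628094,  0.67064286,  1.19428276],
       [ 0.84004607, -0.30744144,  0.44699257,  0.48031632],
       [-0.02012041,  0.80570427,  0.59197618,  0.65393245],
       [ 0.        ,  0.        ,  0.        ,  1.        ]])}
side {'intrinsics': array([[394.68218227,   0.        , 275.16702791],
       [  0.        , 394.68218227, 210.13089086],
       [  0.        ,   0.        ,   1.        ]]), 'T': array([[ 0.87683458,  0.29385139, -0.38054234,  0.19766827],
       [-0.48043118,  0.50483755, -0.71716451, -0.65312476],
       [-0.01862773,  0.81165905,  0.58383439,  0.66190175],
       [ 0.        ,  0.        ,  0.        ,  1.        ]])}
wrist {'intrinsics': array([[316.33455166,   0.        , 278.78703637],
       [  0.        , 316.33455166, 206.79111955],
       [  0.        ,   0.        ,   1.        ]]), 'tool_from_camera': array([[ 9.99999533e-01,  6.50930678e-04, -7.14562111e-04,
         1.25153414e-03],
       [ 4.19504336e-04, -9.58271522e-01, -2.85859254e-01,
        -7.90022100e-02],
       [-8.70819080e-04,  2.85858821e-01, -9.58271348e-01,
        -1.61921787e-01],
       [ 0.00000000e+00,  0.00000000e+00,  0.00000000e+00,
         1.00000000e+00]])}
0.15 [-8.35613635e-06  9.99999838e-01 -8.93640692e-06 -5.68514233e-04] [6.24605503e-01 2.21527922e-05 2.22087229e-01] [ 0.04953056 -0.315468   -0.64330238]
```

View pics/a_scene.png

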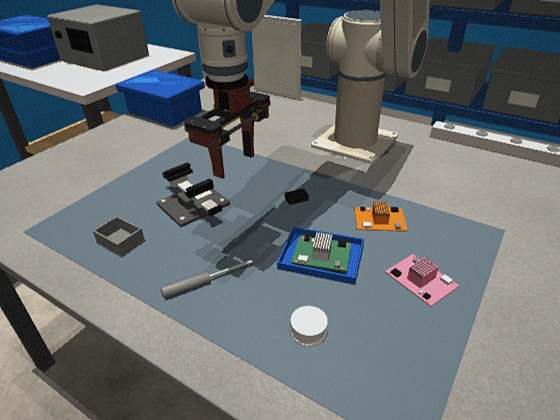

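View pics/a_side.png

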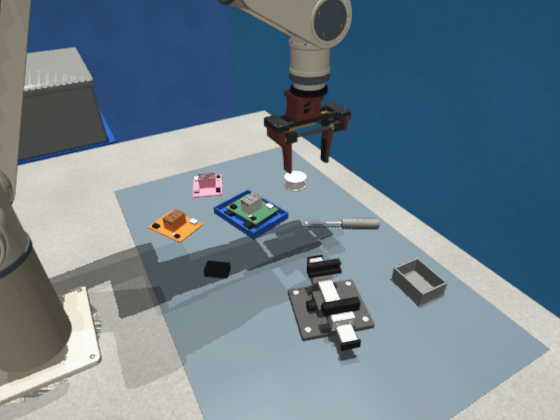

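View pics/a_wrist.png

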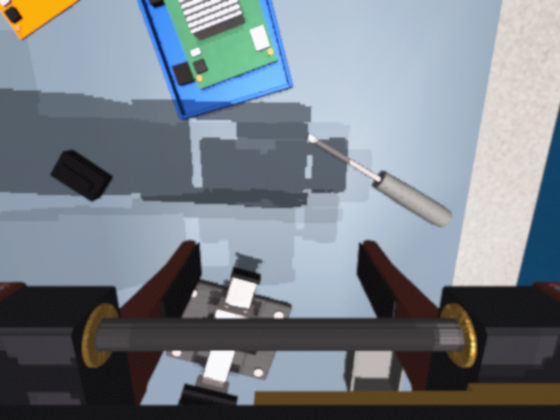

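The green board with the light grey heatsink sits in the blue tray: scene (322,248), side (252,203), wrist (220,20). The orange board (scene 381,215) and the pink one (scene 423,275) are the look-alikes, so the green one fits. The holder is at scene (192,195), side (330,305).

```bash
cat > h.py <<'E'
import numpy as np, cv2
from station import *
from scipy.spatial.transform import Rotation as R
def rot(q): return R.from_quat([q[1],q[2],q[3],q[0]])
def quat(r): x=r.as_quat(); return [x[3],x[0],x[1],x[2]]
def camT(n,pose=None):
    i=camera_info(n)
    if n!="wrist": return i["intrinsics"],i["T"]
    p,q=pose; T=np.eye(4); T[:3,:3]=rot(q).as_matrix(); T[:3,3]=p
    return i["intrinsics"],T@i["tool_from_camera"]
def p2w(n,uv,z,pose=None):
    K,T=camT(n,pose)
    d=np.linalg.inv(K)@[uv[0],uv[1],1]; d=T[:3,:3]@[d[0],-d[1],-d[2]]; o=T[:3,3]
    return o+d*(z-o[2])/d[2]
def w2p(n,P,pose=None):
    K,T=camT(n,pose); c=T[:3,:3].T@(np.asarray(P)-T[:3,3]); u=K@[c[0],-c[1],-c[2]]; return u[:2]/u[2]
E
python3 - <<'E'
from h import *
for n in["scene","side"]:
    im=cv2.imread(f"pics/a_{n}.png")
    for k,(x,y) in dict(board=(322,252) if n=="scene" else (252,208),hold=(192,193) if n=="scene" else (332,300)).items():
        c=im[y-45:y+45,x-60:x+60] if n=="scene" else im[y-55:y+55,x-70:x+70]; f=800/c.shape[1]
        cv2.imwrite(f"pics/b_{n}_{k}.png",cv2.resize(c,None,fx=6 if n=="scene" else 5,fy=6 if n=="scene" else 5,interpolation=cv2.INTER_CUBIC)[:600])
print(p2w("scene",(322,248),.05),p2w("side",(252,203),.05))
print(p2w("scene",(192,195),.05),p2w("side",(330,305),.05))
E
```

```text
[0.57767736 0.18292768 0.05      ] [0.55784801 0.15956746 0.05      ]
[ 0.57101725 -0.19233971  0.05      ] [ 0.53569574 -0.23888073  0.05      ]
```

View pics/b_scene_board.png

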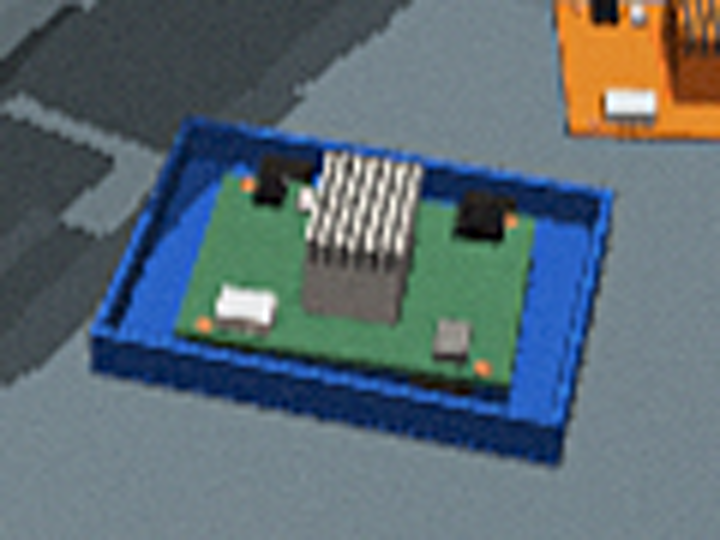

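View pics/b_scene_hold.png

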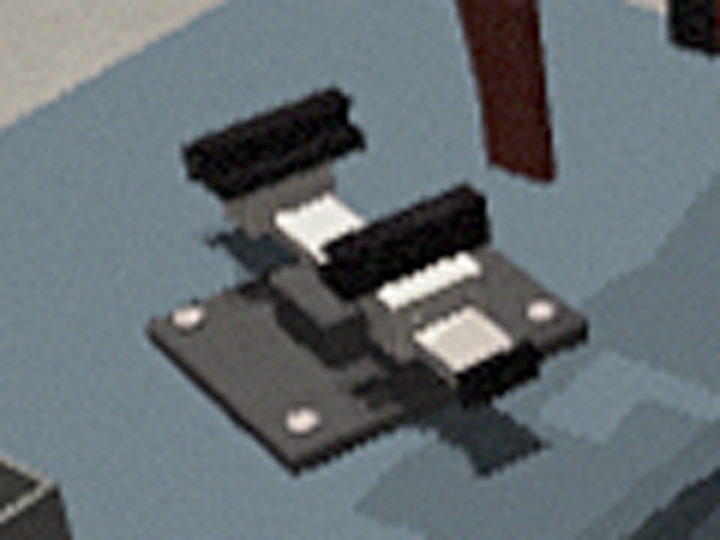

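View pics/b_side_hold.png

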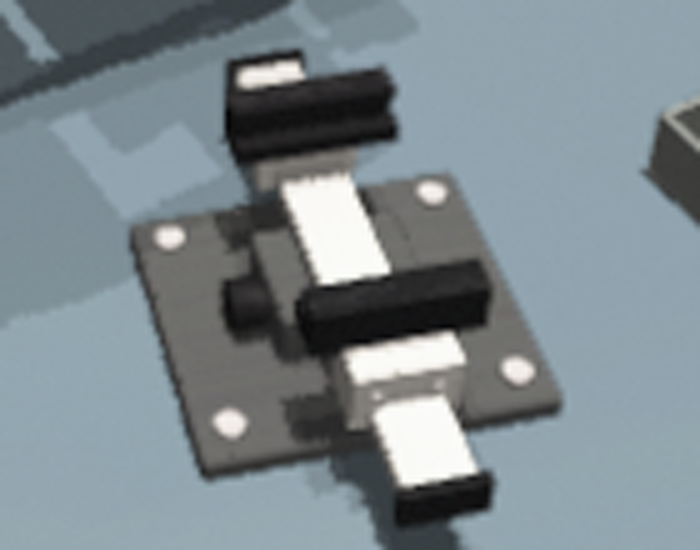

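The crops confirm it: the green board with the heatsink lies in the blue tray, and the holder's white rail runs across its foot with two black jaws. Next are closer wrist views of the holder and then the tray.

```bash
python3 - <<'E'
from h import *
import json
q=[0,1,0,0]
out={}
for k,p in dict(hold=[.555,-.25,.25],board=[.555,.14,.25]).items():
    move_pose(p,q)
    wait(.15)
    pose=(list(map(float,get_tcp_pos())),list(map(float,get_ee_rot()))); im=read_camera("wrist"); cv2.imwrite(f"pics/c_{k}.png",im[:,:,::-1]); out[k]=pose
    if k=="board":
        for n in ["scene","side"]: cv2.imwrite(f"pics/c_{n}.png",read_camera(n)[:,:,::-1])
json.dump(out,open("poses.json","w")); print(out,get_time())
E
```

```text
{'hold': ([0.5555462324844881, -0.24861349162065358, 0.24977504508052298], [-0.00016292984082536652, 0.9999995237364103, 0.0009525947912574048, -0.000136176294546007]), 'board': ([0.5553294359130696, 0.13894569218564212, 0.249959915236997], [7.192933311130768e-05, 0.9999996849951797, -0.000790451010397027, -4.786709479480663e-06])} 3.1167
```

View pics/c_hold.png

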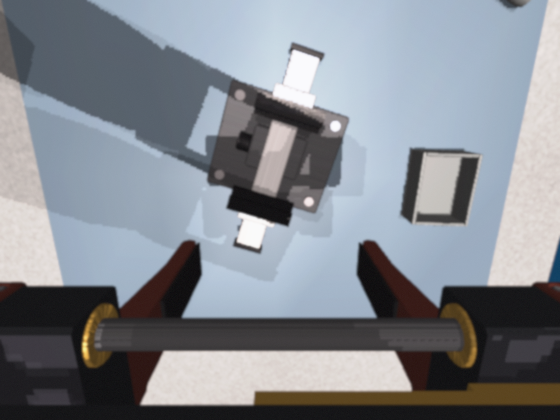

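View pics/c_board.png

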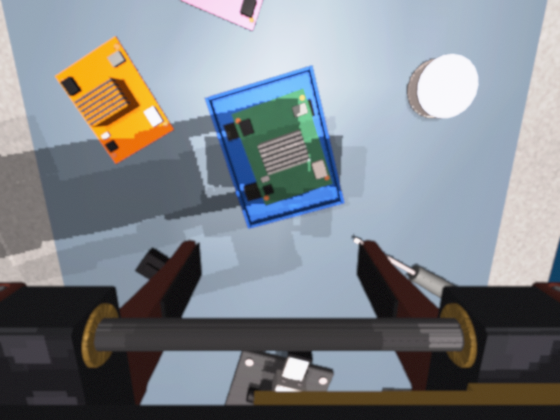

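```bash
python3 - <<'E'
from h import *
im=cv2.imread("pics/c_hold.png")[30:262,190:390]
cv2.imwrite("pics/d_hold.png",cv2.resize(im,None,fx=2.5,fy=2.5,interpolation=cv2.INTER_CUBIC))
im=cv2.imread("pics/c_board.png")[55:235,190:360]
cv2.imwrite("pics/d_board.png",cv2.resize(im,None,fx=3.3,fy=3.3,interpolation=cv2.INTER_CUBIC))
E
```

```text
(no output)
```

View pics/d_hold.png

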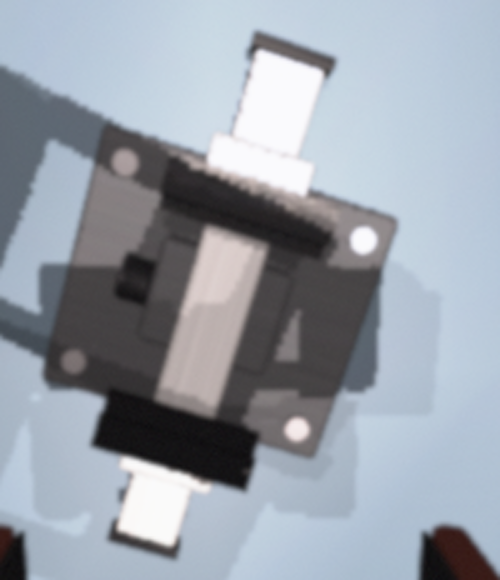

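View pics/d_board.png

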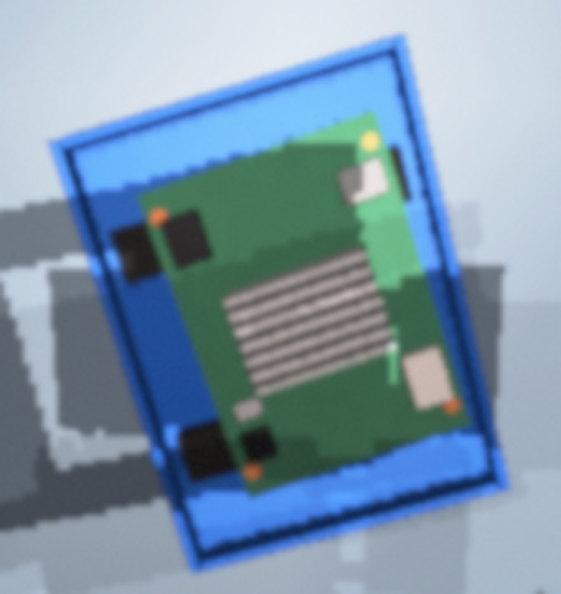

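```bash
python3 - <<'E'
from h import *
import json
P=json.load(open("poses.json"))
b=lambda p:(190+p[0]/3.3-.35,55+p[1]/3.3-.35)
h=lambda p:(190+p[0]/2.5-.3,30+p[1]/2.5-.3)
def rect(pts,f,z,pose):
    W=np.array([p2w("wrist",f(p),z,pose) for p in pts])[:,:2]
    e=[W[1]-W[0],W[2]-W[1],W[2]-W[3],W[3]-W[0]]
    print(W.mean(0).round(4),[round(float(np.linalg.norm(x))*1e3,1) for x in e],[round(float(np.degrees(np.arctan2(x[1],x[0]))),1) for x in e]); return W
print("sink");rect([(222,298),(365,250),(393,348),(258,397)],b,.056,P["board"])
print("board");rect([(140,200),(372,113),(470,425),(252,494)],b,.022,P["board"])
print("tray rim");rect([(50,143),(404,35),(508,487),(196,572)],b,.022,P["board"])
print("foot");W=rect([(125,162),(364,240),(297,429),(73,361)],h,.012,P["hold"])
print("foot corners");rect([(107,125),(398,218),(315,457),(45,378)],h,.012,P["hold"])
print(camT("wrist",P["hold"])[1][:3,3])
E
```

```text
sink
[0.562  0.1746] [50.3, 34.1, 49.2, 35.7] [18.1, -72.7, 20.0, -70.9]
board
[0.5626 0.174 ] [87.7, 118.6, 87.8, 116.5] [19.4, -70.5, 18.0, -70.6]
tray rim
[0.5558 0.1709] [128.9, 167.7, 127.0, 168.2] [15.7, -74.5, 15.9, -73.8]
foot
[ 0.5533 -0.2151] [121.3, 100.8, 121.1, 100.6] [-17.2, -107.4, -17.3, -107.3]
foot corners
[ 0.554  -0.2145] [146.0, 127.2, 146.8, 126.9] [-16.7, -106.5, -16.8, -106.9]
[ 0.55669081 -0.16966035  0.41172083]
```

```bash
python3 - <<'E'
from h import *
import json
P=json.load(open("poses.json"))
O=np.array([.5536,-.2148]); a=np.radians(-17)
X=np.array([np.cos(a),np.sin(a)]);Y=np.array([-X[1],X[0]])
for view in["wrist","scene"]:
  tiles=[]
  for d in(-12,-6,0,6,12):
    im=cv2.imread("pics/c_hold.png" if view=="wrist" else "pics/c_scene.png")
    x0,y0,x1,y1=(215,40,365,255) if view=="wrist" else (135,145,250,240)
    F=4
    c=cv2.resize(im[y0:y1,x0:x1],None,fx=F,fy=F,interpolation=cv2.INTER_CUBIC)
    c=cv2.convertScaleAbs(c,alpha=1.6,beta=15)
    def pt(x,y,z):
        w=O+X*x*1e-3+Y*(y+d)*1e-3; p=w2p(view,[*w,z*1e-3],P["hold"]); return tuple(int(round(v)) for v in ((p-[x0,y0]+.5)*F-.5))
    for s in(1,-1):
        for (y,z,col) in((47,89,(0,0,255)),(40,75,(0,255,255)),(76,89,(255,0,255)) ,(62,89,(0,255,0))):
            cv2.line(c,pt(-35,s*y,z),pt(35,s*y,z),col,1)
    cv2.imwrite(f"pics/e_{view}_{d}.png",c)
    if view=="wrist": tiles.append(cv2.resize(c,None,fx=.5,fy=.5,interpolation=cv2.INTER_AREA))
    else: tiles.append(c)
  if view=="wrist": cv2.imwrite("pics/e_w.png",np.hstack(tiles)[:, :800] if 0 else np.vstack([np.hstack(tiles[1:3]),])) 
E
ls pics
```

```text
a_scene.png
a_side.png
a_wrist.png
b_scene_board.png
b_scene_hold.png
b_side_board.png
b_side_hold.png
c_board.png
c_hold.png
c_scene.png
c_side.png
d_board.png
d_hold.png
e_scene_-12.png
e_scene_-6.png
e_scene_0.png
e_scene_12.png
e_scene_6.png
e_w.png
e_wrist_-12.png
e_wrist_-6.png
e_wrist_0.png
e_wrist_12.png
e_wrist_6.png
```

View pics/e_scene_0.png

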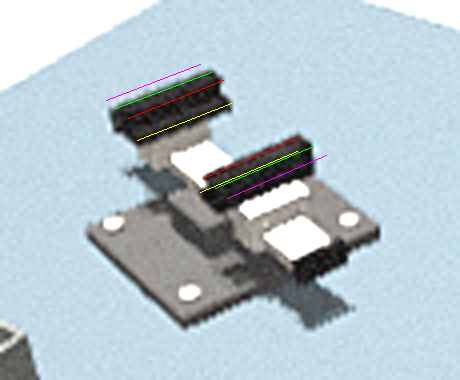

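View pics/e_w.png

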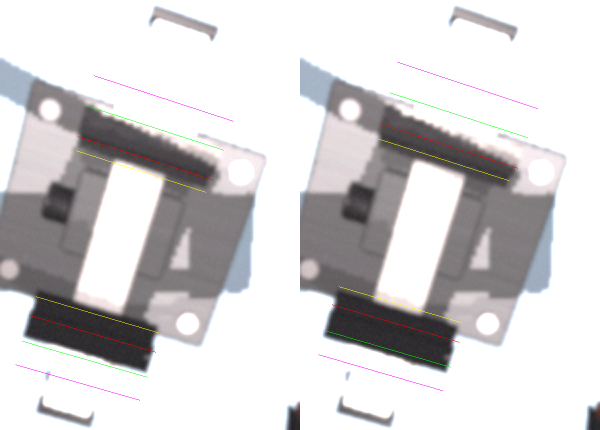

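View pics/e_wrist_0.png

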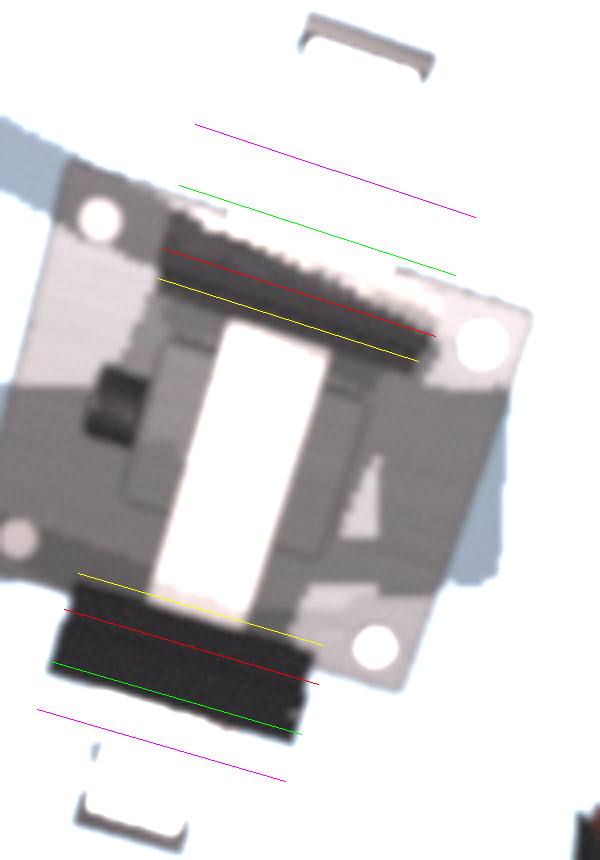

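```bash
python3 - <<'E'
from h import *
import json
P=json.load(open("poses.json"))
O=np.array([.5536,-.2148]); a=np.radians(-17)
X=np.array([np.cos(a),np.sin(a)]);Y=np.array([-X[1],X[0]])
# sample brightness profile along holder y at several x for planes
im=cv2.imread("pics/c_hold.png").astype(float).mean(2)
im=cv2.resize(im,None,fx=1,fy=1)
for z in (89,):
  for x in(-30,-20,20,30):
    pr=[]
    for y in range(-84,85,2):
        p=w2p("wrist",[*(O+X*x*1e-3+Y*y*1e-3),z*1e-3],P["hold"])
        pr.append(int(cv2.getRectSubPix(im.astype(np.float32),(1,1),tuple(map(float,p)))[0,0]))
    print(x,pr)
E
```

```text
-30 [191, 191, 191, 192, 192, 193, 193, 193, 185, 128, 36, 18, 19, 18, 20, 20, 19, 17, 19, 19, 19, 21, 19, 40, 49, 51, 51, 52, 62, 66, 66, 65, 65, 66, 67, 64, 62, 62, 62, 63, 61, 49, 30, 33, 40, 42, 40, 37, 34, 33, 48, 72, 74, 75, 75, 80, 81, 77, 69, 69, 64, 43, 35, 30, 35, 37, 42, 45, 46, 48, 97, 137, 133, 205, 218, 218, 218, 218, 218, 217, 217, 217, 217, 217, 217]
-20 [187, 184, 188, 195, 195, 196, 207, 232, 236, 171, 51, 19, 20, 18, 19, 21, 17, 16, 19, 20, 18, 19, 20, 39, 50, 51, 52, 55, 64, 66, 66, 66, 66, 66, 62, 60, 67, 67, 67, 68, 69, 67, 68, 70, 78, 82, 83, 84, 82, 84, 84, 84, 83, 85, 84, 72, 58, 67, 65, 65, 55, 38, 33, 29, 35, 36, 37, 44, 45, 86, 167, 215, 241, 242, 246, 245, 239, 222, 219, 219, 219, 218, 218, 218, 218]
20 [193, 194, 195, 196, 196, 196, 196, 199, 183, 116, 32, 20, 18, 18, 19, 19, 17, 16, 19, 19, 20, 18, 21, 40, 52, 52, 52, 60, 66, 67, 69, 67, 67, 68, 62, 63, 67, 69, 67, 68, 68, 68, 69, 68, 68, 69, 70, 72, 70, 70, 69, 70, 70, 71, 71, 62, 57, 60, 52, 52, 43, 33, 33, 28, 32, 36, 43, 84, 120, 146, 167, 162, 168, 211, 219, 217, 215, 216, 217, 217, 216, 215, 215, 215, 214]
30 [190, 191, 191, 192, 192, 193, 194, 193, 185, 123, 40, 18, 20, 32, 31, 19, 19, 21, 27, 29, 28, 22, 41, 87, 109, 112, 109, 108, 113, 122, 127, 123, 98, 69, 68, 68, 68, 69, 79, 112, 122, 125, 119, 122, 120, 116, 118, 115, 99, 92, 73, 69, 70, 70, 71, 70, 70, 71, 70, 69, 55, 35, 32, 27, 34, 39, 79, 107, 126, 151, 150, 135, 138, 209, 217, 217, 216, 216, 216, 215, 215, 215, 214, 214, 213]
```

Pixel readings:
- Heatsink top corners in the wrist crop: (222,298), (365,250), (393,348), (258,397).
- Foot screws: (125,162), (364,240), (297,429), (73,361).

Poses from these:
- The board is at (0.562, 0.174), yaw 18.9°.
- The holder is at (0.5536, −0.2148), yaw −17°.
- The rail offset is about −4 mm by sight; I'll refine it by touch.

Next I check reach for both tilts.

```bash
cat >> h.py <<'E'
BC=np.array([.5623,.1743,.039]); BY=np.radians(18.9)
HO=np.array([.5536,-.2148]); HY=np.radians(-17.0)
HX=np.array([np.cos(HY),np.sin(HY)]); HYv=np.array([-HX[1],HX[0]])
TZ=-.014   # tcp in board frame
FLIP=1     # tool x = FLIP*board y
def tool(center,yaw,tilt):
    Rb=R.from_euler('z',yaw)*R.from_euler('x',tilt)
    p=np.asarray(center)+Rb.apply([0,0,TZ])
    M=np.column_stack([[0,FLIP,0],[FLIP,0,0],[0,0,-1]])
    return p,quat(Rb*R.from_matrix(M))
def hc(x,y,z): # holder mm -> world
    w=HO+HX*x*1e-3+HYv*y*1e-3; return np.array([w[0],w[1],z*1e-3])
def corner_center(side,ye,zb,tilt):
    """center (holder mm) so that the near end (side +-1): top corner at y=ye*side out, bottom corner height zb; tilt magnitude"""
    # in plane: out coordinate o=side*y. board: center c; near end lower
    s,c=np.sin(tilt),np.cos(tilt)
    u=np.array([c,-s]); n=np.array([s,c])  # toward near end; up normal
    # top corner = C+60u-17n ; bottom = C+60u-21n
    Co=ye-(60*u-17*n)[0]; Cz=zb-(60*u-21*n)[1]
    return side*Co,Cz,-side*tilt
E
python3 - <<'E'
import h; from h import *
for F in(1,-1):
    h.FLIP=F
    p,q=tool(BC,BY,0); print(F,"grasp",np.round(inverse_kinematics(p,q),2) if inverse_kinematics(p,q) is not None else None)
    for s in(1,-1):
      for t,ye,zb in((16,40,110),(16,44,76.8),(16,74.5,76.8),(0,74.5,76)):
        y,z,ti=corner_center(s,ye,zb,np.radians(t)); p,q=tool(hc(0,y-4,z),HY,ti); k=inverse_kinematics(p,q); print(F,s,t,round(y,1),round(z,1),p.round(3),None if k is None else np.round(k,2))
E
```

```text
1 grasp [ 0.28  0.65  1.8  -0.    0.68 -1.62]
1 1 16 -13.0 146.7 [ 0.548 -0.235  0.133] [-0.28  0.51  1.77 -0.36  0.9  -1.33]
1 1 16 -9.0 113.5 [ 0.549 -0.231  0.1  ] [-0.27  0.56  1.78 -0.38  0.85 -1.29]
1 1 16 21.5 113.5 [ 0.558 -0.202  0.1  ] [-0.22  0.56  1.78 -0.37  0.86 -1.25]
1 1 0 14.5 97.0 [ 0.557 -0.205  0.083] [-0.37  0.57  1.78 -0.    0.79 -1.65]
1 -1 16 13.0 146.7 [ 0.557 -0.203  0.133] [-0.51  0.52  1.74  0.33  0.96 -1.99]
1 -1 16 9.0 113.5 [ 0.556 -0.206  0.1  ] [-0.52  0.57  1.76  0.35  0.91 -2.02]
1 -1 16 -21.5 113.5 [ 0.547 -0.236  0.1  ] [-0.57  0.58  1.74  0.34  0.93 -2.06]
1 -1 0 -14.5 97.0 [ 0.548 -0.232  0.083] [-0.42  0.57  1.78 -0.    0.8  -1.7 ]
-1 grasp [ 0.28  0.65  1.8  -0.    0.68  1.52]
-1 1 16 -13.0 146.7 [ 0.548 -0.235  0.133] [-0.28  0.51  1.77 -0.36  0.9   1.82]
-1 1 16 -9.0 113.5 [ 0.549 -0.231  0.1  ] [-0.27  0.56  1.78 -0.38  0.85  1.85]
-1 1 16 21.5 113.5 [ 0.558 -0.202  0.1  ] [-0.22  0.56  1.78 -0.37  0.86  1.9 ]
-1 1 0 14.5 97.0 [ 0.557 -0.205  0.083] [-0.37  0.57  1.78 -0.    0.79  1.49]
-1 -1 16 13.0 146.7 [ 0.557 -0.203  0.133] [-0.51  0.52  1.74  0.33  0.96  1.15]
-1 -1 16 9.0 113.5 [ 0.556 -0.206  0.1  ] [-0.52  0.57  1.76  0.35  0.91  1.12]
-1 -1 16 -21.5 113.5 [ 0.547 -0.236  0.1  ] [-0.57  0.58  1.74  0.34  0.93  1.08]
-1 -1 0 -14.5 97.0 [ 0.548 -0.232  0.083] [-0.42  0.57  1.78 -0.    0.8   1.45]
```

```bash
python3 - <<'E'
from h import *
p,q=tool(BC,BY,0)
command_gripper(.68)
move_pose(p+[0,0,.07],q)
wait(.2); print("err",(get_tcp_pos()-p-[0,0,.07]).round(4))
movel(p,q,v=.08); wait(.2)
print("err",(get_tcp_pos()-p).round(4), get_ft_force())
command_gripper(0.); 
print("w",get_grip_width()*88,get_ft_force(),(get_tcp_pos()-p).round(4))
movel(p+[0,0,.03],v=.08); wait(.2)
print(get_grip_width()*88,get_ft_force(),get_tcp_pos(),get_time())
cv2.imwrite("pics/f_wrist.png",read_camera("wrist")[:,:,::-1]);cv2.imwrite("pics/f_scene.png",read_camera("scene")[:,:,::-1])
cv2.imwrite("pics/f_side.png",read_camera("side")[:,:,::-1])
E
```

```text
err [0.0002 0.     0.0003]
err [0.0004 0.0001 0.0006] [-0.16400338  0.37331104 -0.28348095]
w 34.347457639857645 [-0.38977848  0.01944986  1.55326475] [0. 0. 0.]
34.30045237841064 [ 0.08292878 -0.68680123 -2.02560996] [0.56196154 0.17420275 0.05460193] 8.0333
```

View pics/f_wrist.png

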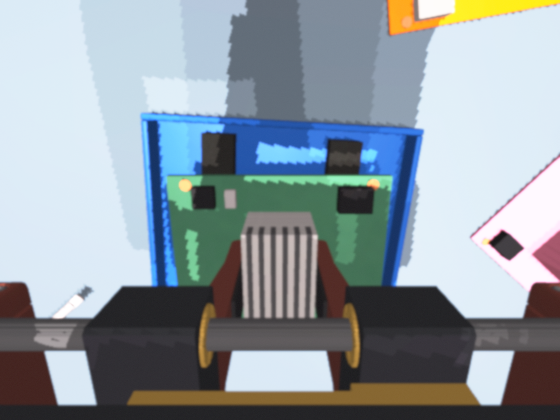

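View pics/f_scene.png

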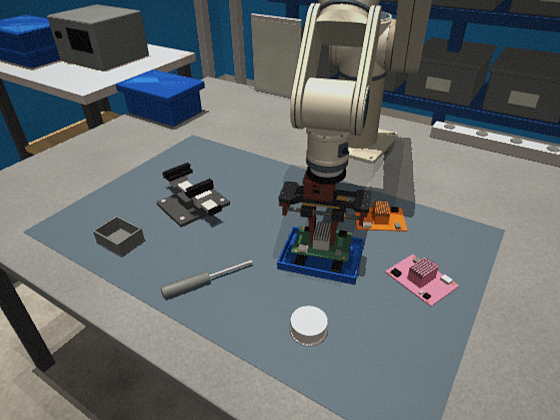

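```bash
python3 - <<'E'
from h import *
im=cv2.imread("pics/f_wrist.png")[150:260,130:430]; cv2.imwrite("pics/g.png",cv2.resize(im,None,fx=2.6,fy=2.6,interpolation=cv2.INTER_CUBIC))
i=camera_info("wrist");K=i["intrinsics"];T=i["tool_from_camera"]
def t(uv,z):
    d=np.linalg.inv(K)@[*uv,1]; d=T[:3,:3]@[d[0],-d[1],-d[2]]; o=T[:3,3]; return (o+d*(z-o[2])/d[2])*1e3
for uv in((168,176),(391,176.5),(280,176)): print(t(uv,.003).round(1))
print("sink top", [t(uv,-.031).round(1) for uv in((245,226),(315,226),(280,212),(243,226))])
E
```

```text
[-58.7 -44.9   3. ]
[ 59.3 -44.6   3. ]
[  0.6 -44.9   3. ]
sink top [array([-14.9, -29.3, -31. ]), array([ 15.9, -29.3, -31. ]), array([  0.5, -35.7, -31. ]), array([-15.8, -29.3, -31. ])]
```

View pics/g.png

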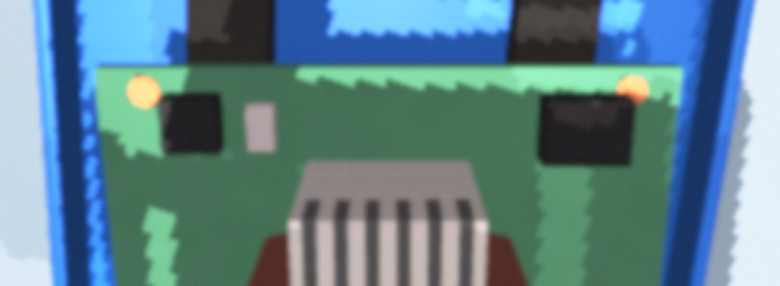

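The board is held. Its −x edge at row 175 puts it at −45 mm in tool y, so it is centred in the hand. Next: carry it, tilt it, lower it in front of the +y jaw and feel for the groove wall.

```bash
cat >> h.py <<'E'
D=-4.0; TILT=np.radians(15.5)
def go(side,ye,zb,tilt,v=None,x=0):
    y,z,ti=corner_center(side,ye,zb,tilt); p,q=tool(hc(x,y+D,z),HY,ti)
    if v is None: move_pose(p,q)
    else: movel(p,q,v=v)
    return p,q
def fh():
    f=get_ft_force(); return np.array([f[:2]@HX,f[:2]@HYv,f[2]])
E
python3 - <<'E'
from h import *
p=get_tcp_pos(); movel([p[0],p[1],.15],v=.15)
go(1,38,125,TILT); print(get_time())
go(1,38,95,TILT,.08); wait(.15)
go(1,38,76.8,TILT,.05); p,q=go(1,38,76.8,TILT,.05); wait(.2)
print("err",(get_tcp_pos()-p).round(4),fh(),get_time())
for n in("scene","side"): cv2.imwrite(f"pics/i_{n}.png",read_camera(n)[150 if n=="scene" else 230:,:,::-1][:150,100:300] if n=="scene" else read_camera(n)[220:370,250:450,::-1])
E
python3 -c "
import cv2,numpy as np
a=[cv2.resize(cv2.imread(f'pics/i_{n}.png'),None,fx=4,fy=4,interpolation=cv2.INTER_CUBIC) for n in('scene','side')]
for n,x in zip('ab',a): cv2.imwrite(f'pics/j_{n}.png',x)"
```

```text
10.475
err [ 0.0001 -0.      0.0001] [ 0.00413968 -0.61713847 -2.19772694] 12.1167
```

View pics/j_a.png

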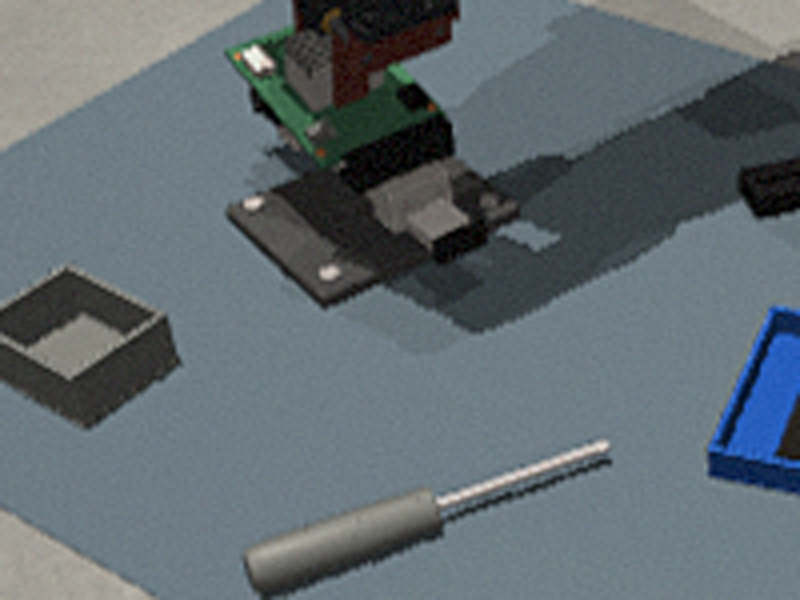

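View pics/j_b.png

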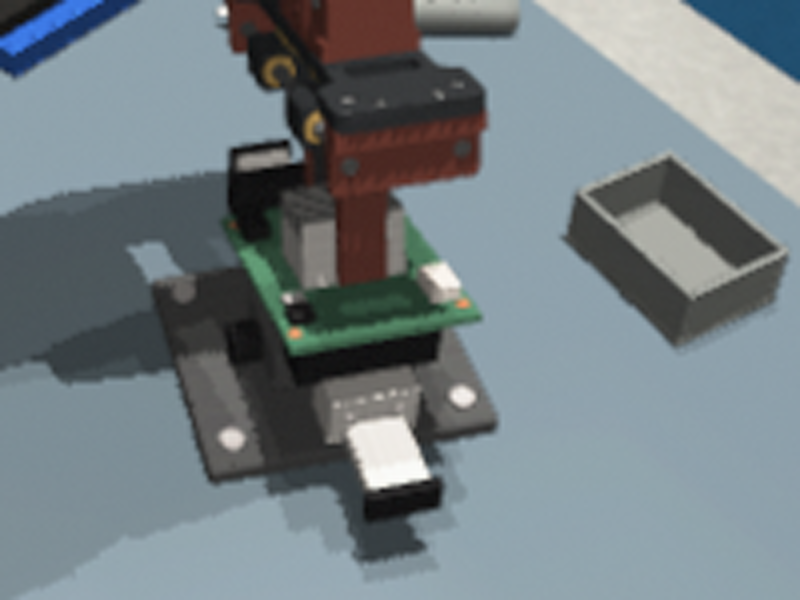

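The board's low edge is in front of the +y jaw and below its lip (scene crop (390,150)). The far end hangs above the −y jaw. Now I feel outward.

```bash
python3 - <<'E'
from h import *
b=fh(); prev=None
go(1,43,76.8,TILT,.03)
for ye in np.arange(44,62,1.):
    go(1,ye,76.8,TILT,.02); d=fh()-b
    t=get_tcp_pos(); print(ye,d.round(2),round(float((t[:2]-HO)@HYv)*1e3,2),round(t[2]*1e3,2))
    if abs(d[2])>5 or np.hypot(*d[:2])>6: break
    if d[1]<-2.8: break
print(get_time())
E
```

```text
44.0 [ 0.38 -0.83 -0.13] -16.97 99.6
45.0 [-0.26 -0.11  0.22] -15.99 99.58
46.0 [-0.58 -0.67 -0.26] -14.97 99.57
47.0 [ 0.26 -0.2  -0.05] -13.94 99.59
48.0 [-0.48  0.04 -0.69] -12.97 99.59
49.0 [-0.16  0.09 -0.42] -11.98 99.59
50.0 [-0.4 -0.2 -1. ] -10.97 99.59
51.0 [-0.4  -0.47  0.66] -10.09 99.6
52.0 [-0.12 -4.18 -0.31] -9.28 99.61
14.7833
```

```bash
python3 - <<'E'
from h import *
b=np.array([0,-.6,-2.2])
for ye in [54,57,60,63,66,69,71,72,73.]:
    go(1,ye,76.8,TILT,.03); d=fh()-b
    t=get_tcp_pos(); print(ye,d.round(2),round(float((t[:2]-HO)@HYv)*1e3,2),round(t[2]*1e3,2))
    if abs(d[2])>6 or abs(d[0])>5 or d[1]<-13: break
print(get_time(),get_grip_width()*88)
wait(.1)
for n in("scene","side"):
    im=read_camera(n); c=im[100:250,120:270] if n=="scene" else im[220:370,250:400]
    cv2.imwrite(f"pics/k_{n}.png",cv2.resize(c[:,:,::-1],None,fx=4,fy=4,interpolation=cv2.INTER_CUBIC))
E
```

```text
54 [-0.22 -3.24  0.81] -7.08 99.6
57 [ 0.54 -3.61  0.99] -4.01 99.59
60 [ 0.38 -3.62  0.36] -1.15 99.59
63 [ 0.17 -4.91  0.19] 1.73 99.6
66 [ 0.12 -5.61 -0.1 ] 4.59 99.62
69 [ 0.24 -6.71  0.01] 7.46 99.64
71 [ 0.95 -7.04  0.69] 9.32 99.63
72 [ 2.13 -7.19 -0.09] 10.23 99.66
73.0 [-0.46 -6.61 -0.54] 11.18 99.66
17.0333 33.75892502687371
```

View pics/k_scene.png

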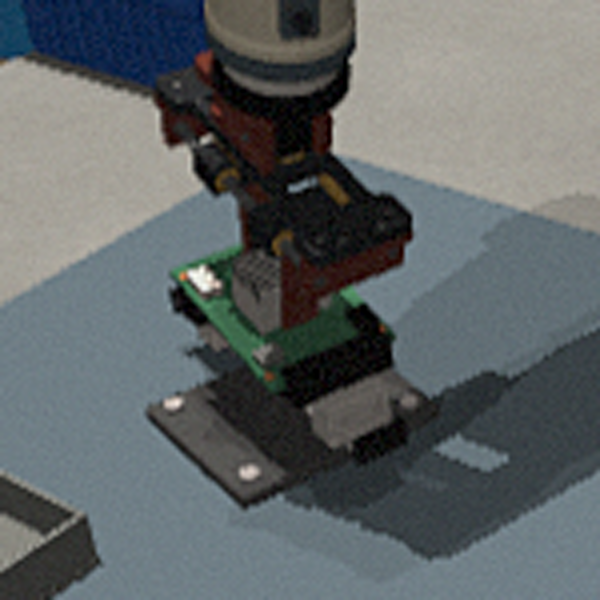

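View pics/k_side.png

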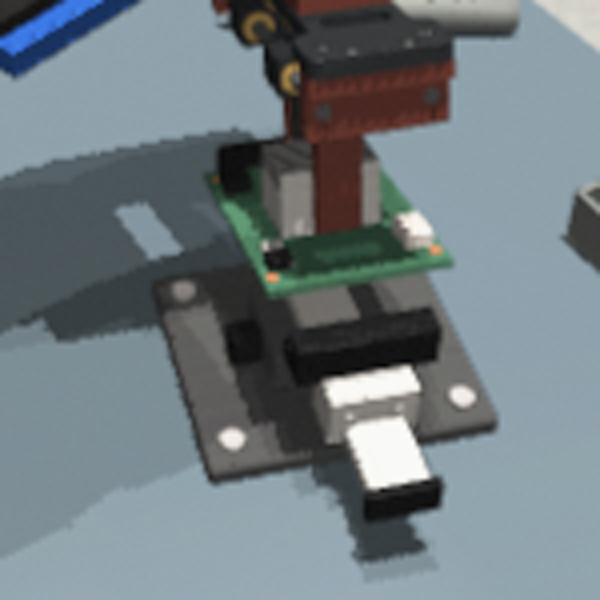

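```bash
python3 - <<'E'
from h import *
b=np.array([0,-.6,-2.2])
def st(l):
    d=fh()-b;t=get_tcp_pos(); print(l,d.round(2),round(float((t[:2]-HO)@HYv)*1e3,2),round(t[2]*1e3,2)); return d
go(1,74.4,76.8,TILT,.03); st("push")
for t in (13,10.5,8.5,7):
    go(1,74.4,76.6,np.radians(t),.04); d=st(t)
    if abs(d[2])>6 or d[1]<-14: break
wait(.1); st("w")
print(get_time(),get_grip_width()*88)
for n in("side","scene","wrist"):
    im=read_camera(n); 
    c=im[100:250,120:270] if n=="scene" else im[220:370,250:400]
    if n=="wrist": c=im
    cv2.imwrite(f"pics/l_{n}.png",cv2.resize(c[:,:,::-1],None,fx=4 if n!="wrist" else 1,fy=4 if n!="wrist" else 1,interpolation=cv2.INTER_CUBIC))
E
```

```text
push [-0.23 -8.43  0.59] 12.51 99.66
13 [ 0.77 -7.53  0.87] 11.3 97.12
10.5 [-1.05 -8.67  0.38] 10.58 94.56
8.5 [-0.53 -7.57  1.86] 10.21 92.54
7 [-1.21 -7.86  0.65] 10.01 91.02
w [ 0.2  -8.9   0.79] 10.14 91.03
18.5833 34.06419523555374
```

View pics/l_side.png

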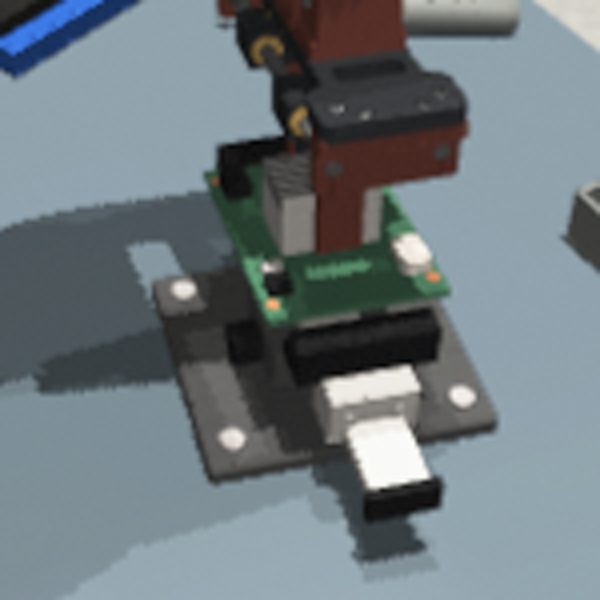

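View pics/l_wrist.png

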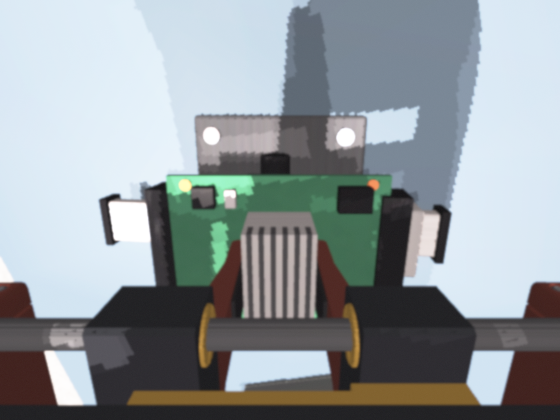

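```bash
python3 - <<'E'
import cv2
im=cv2.imread("pics/l_wrist.png")[160:300,130:430]; cv2.imwrite("pics/m.png",cv2.resize(im,None,fx=2.6,fy=2.6,interpolation=cv2.INTER_CUBIC))
E
```

```text
(no output)
```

View pics/m.png

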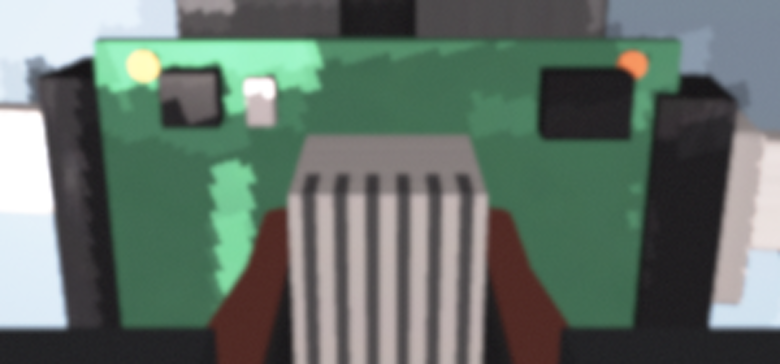

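The wrist view shows the +y lip (right) covering about 5 mm of the board. The −y edge (left, column 98 in the crop) is just inboard of the other lip. Next I lower it carefully.

```bash
python3 - <<'E'
from h import *
b=np.array([0,-.6,-2.2])
def st(l):
    d=fh()-b;t=get_tcp_pos(); print(l,d.round(2),round(float((t[:2]-HO)@HYv)*1e3,2),round(t[2]*1e3,2)); return d
for t,z in ((6,76.5),(5,76.4),(4,76.3),(3,76.2),(2,76.1),(1,76),(0,76)):
    go(1,74.4,z,np.radians(t),.03); d=st(t)
    if abs(d[2])>4 or d[1]<-14 : break
wait(.1); st("w")
print(get_time(),get_grip_width()*88)
for n in("side","scene","wrist"):
    im=read_camera(n); 
    c=im[100:250,120:270] if n=="scene" else im[220:370,250:400]
    if n=="wrist": c=im[160:300,130:430]
    k=4 if n!="wrist" else 2.6
    cv2.imwrite(f"pics/n_{n}.png",cv2.resize(c[:,:,::-1],None,fx=k,fy=k,interpolation=cv2.INTER_CUBIC))
E
```

```text
6 [-1.   -7.94  2.29] 9.99 89.95
5 [-2.23 -8.89  3.13] 9.82 88.92
4 [-1.18 -8.67  2.95] 9.66 87.77
3 [-1.94 -8.5   3.59] 9.55 86.71
2 [-1.09 -8.23  3.69] 9.45 85.57
1 [-1.19 -8.58  3.42] 9.36 84.42
0 [-1.39 -7.6   2.6 ] 9.32 83.3
w [-1.72 -8.18  2.65] 9.33 83.33
20.5833 33.714824273772756
```

View pics/n_side.png

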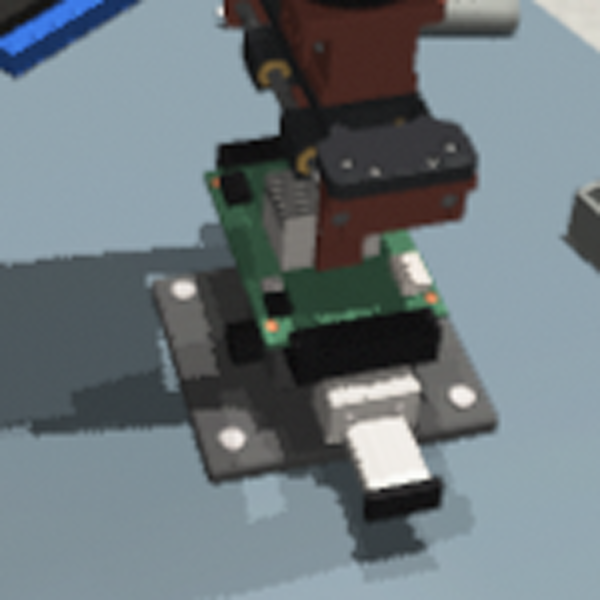

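View pics/n_wrist.png

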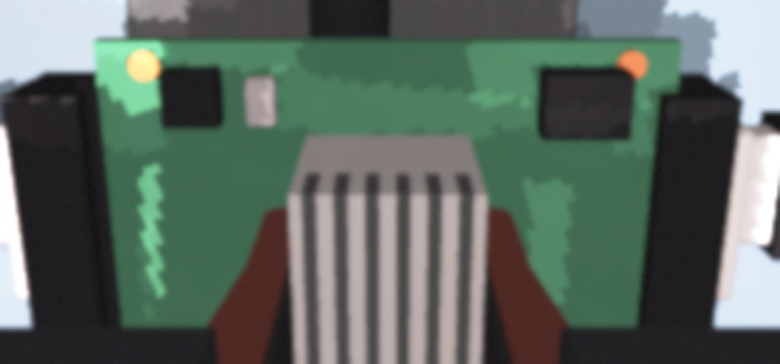

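View pics/n_scene.png

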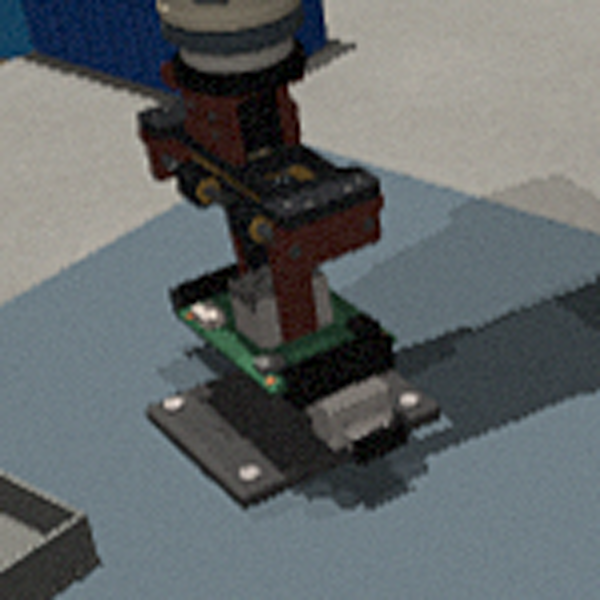

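The board is level, below the far lip and clear of it, with forces low. Now I slide it back toward the −y jaw until the springs balance.

```bash
python3 - <<'E'
from h import *
b=np.array([0,-.6,-2.2])
def st(l):
    d=fh()-b;t=get_tcp_pos(); print(l,d.round(2),round(float((t[:2]-HO)@HYv)*1e3,2),round(t[2]*1e3,2)); return d
for ye,z in ((72,76),(69,75.9),(66,75.8),(64,75.7),(62,75.6),(61,75.6),(60,75.6),(59.2,75.6)):
    go(1,ye,z,0,.03); d=st(ye)
    if abs(d[2])>8 or abs(d[1])>14 : break
wait(.15); st("w")
for z in (75.3,75.0):
    go(1,ye,z,0,.01); d=st(z)
    if d[2]>6: break
print(get_time(),get_grip_width()*88)
for n in("side","wrist"):
    im=read_camera(n); 
    c=im[220:370,250:400]
    if n=="wrist": c=im[160:300,130:430]
    k=4 if n!="wrist" else 2.6
    cv2.imwrite(f"pics/o_{n}.png",cv2.resize(c[:,:,::-1],None,fx=k,fy=k,interpolation=cv2.INTER_CUBIC))
E
```

```text
72 [-2.24 -7.71  2.68] 7.06 83.32
69 [-1.95 -6.43  3.33] 4.17 83.23
66 [-2.19 -3.64  4.16] 1.84 83.13
64 [-1.35 -3.47  5.29] 0.09 82.92
62 [-0.43 -1.32  5.29] -1.92 82.73
61 [-0.6  -0.07  5.98] -2.94 82.66
60 [-0.52  1.15  5.66] -4.0 82.68
59.2 [0.32 1.95 4.94] -4.83 82.7
w [1.18 1.17 5.48] -4.83 82.69
75.3 [ 0.54 -0.37  5.05] -4.82 82.3
75.0 [1.01 0.49 5.04] -4.82 82.01
23.3833 33.916416753220304
```

View pics/o_side.png

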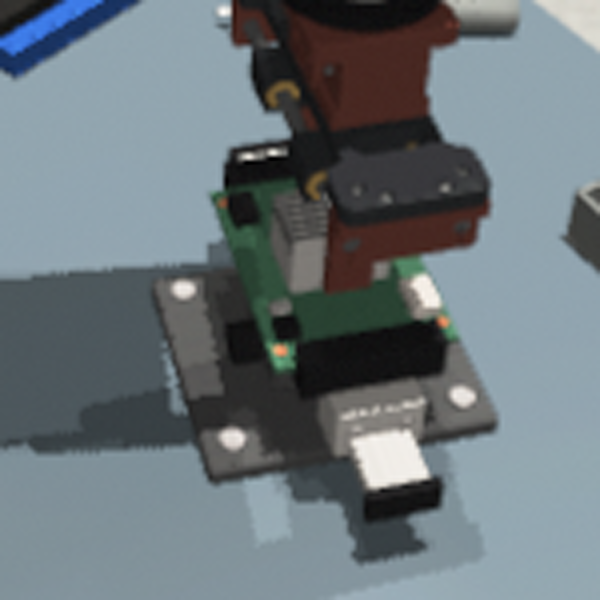

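View pics/o_wrist.png

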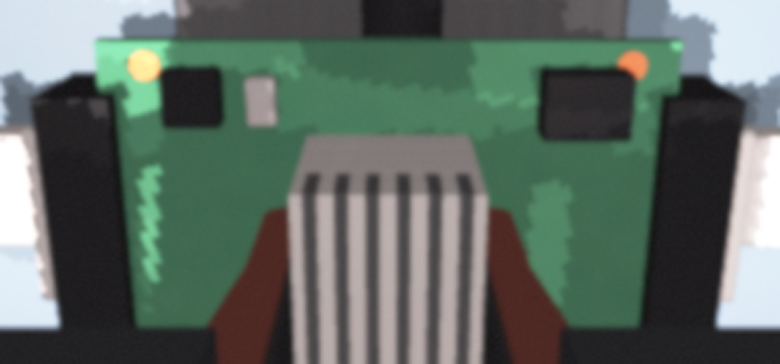

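```bash
python3 - <<'E'
from h import *
i=camera_info("wrist");K=i["intrinsics"];T=i["tool_from_camera"]
def t(c,z):
    uv=(130+c[0]/2.6-.3,160+c[1]/2.6-.3)
    d=np.linalg.inv(K)@[*uv,1]; d=T[:3,:3]@[d[0],-d[1],-d[2]]; o=T[:3,3]; return (o+d*(z-o[2])/d[2])*1e3
for c in((45,98),(110,98),(668,98),(738,100)): print("lip",t(c,-.007).round(1))
for c in((98,39),(680,39)): print("board",t(c,.003).round(1))
E
```

```text
lip [-66.  -36.2  -7. ]
lip [-53.3 -36.1  -7. ]
lip [ 55.4 -36.1  -7. ]
lip [ 69.1 -35.7  -7. ]
board [-58.  -45.9   3. ]
board [ 60.2 -45.8   3. ]
```

Both lips overlap the board's ends. The jaw ends sit 9.8 mm inside the board's side edge (ideal 10 mm) on both sides, so it is centred and square. I release with a small opening.

```bash
python3 - <<'E'
from h import *
command_gripper(.54); wait(.2)
print(get_grip_width()*88,fh())
p=get_tcp_pos(); movel(p+[0,0,.06],v=.08); movel(p+[0,0,.14],v=.2); 
move_pose([.555,-.25,.25],[0,1,0,0]) if 0 else None
wait(.3); print(get_time(),fh(),get_grip_width()*88)
P=(list(get_tcp_pos()),list(get_ee_rot())); import json; json.dump([list(map(float,x)) for x in P],open("pf.json","w"))
for n in("side","scene","wrist"):
    im=read_camera(n); 
    c=im[120:250,120:270] if n=="scene" else im[220:370,250:400]
    if n=="wrist": c=im
    k=4 if n!="wrist" else 1.42
    cv2.imwrite(f"pics/q_{n}.png",cv2.resize(c[:,:,::-1],None,fx=k,fy=k,interpolation=cv2.INTER_CUBIC))
E
```

```text
47.15244270753536 [ 0.188935   -0.21789434  0.00672037]
25.8833 [ 0.30655455 -0.35511684  0.00598457] 47.46200702909824
```

View pics/q_side.png

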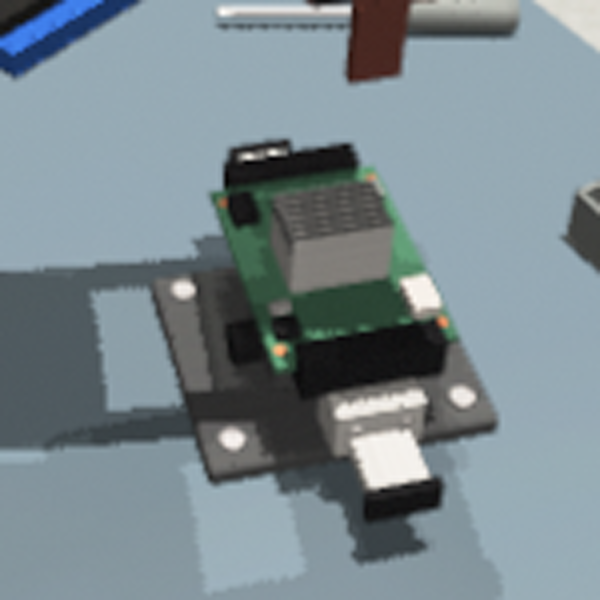

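View pics/q_scene.png

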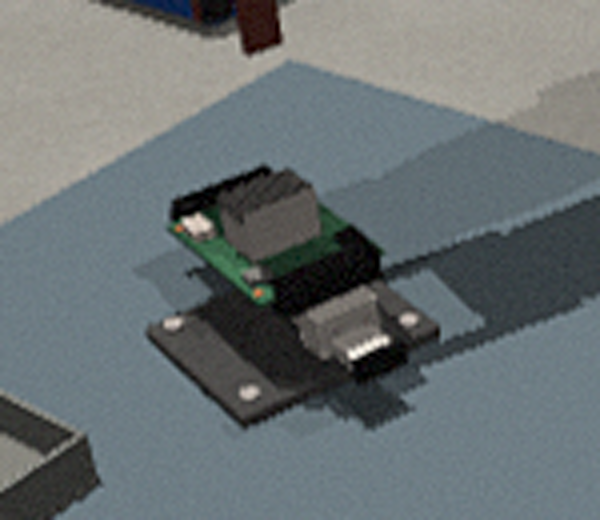

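View pics/q_wrist.png

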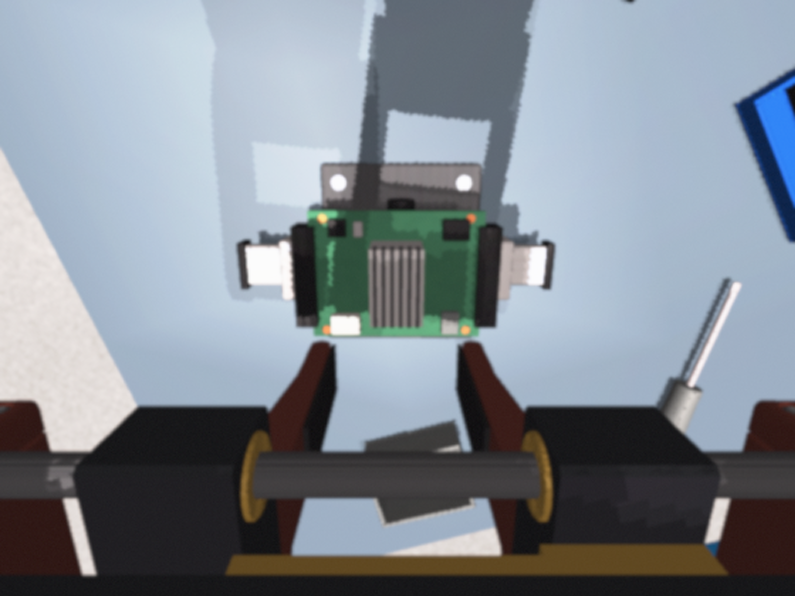

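The board lies under both lips, square and midway: in the wrist view the lips span columns 293–316 and 478–502, and the rail ends are at 239 and 553. The gripper is clear of it, so I hand in.

```bash
python3 -c "
from station import *
job_done(); print(get_time())"
```

```text
the job is handed in; nothing more can be done
the job is handed in; nothing more can be done
```

The green board from the blue tray is clamped in the holder, and I handed the job in at about 26 s of the 48 s allowed; no verdict is reported.

**What I did:** I gripped the board by its heatsink and tilted it 15.5°. Its +y end went into the +y jaw, and I pushed about 22.4 mm past first bearing. By touch the rail sits about 5 mm off the holder's origin toward −y. I then lowered the opposite edge past the other lip and slid the board back until the springs balanced. After opening the gripper only partly, I withdrew upward.

**Last checks:**
- **Position:** The pictures after release show the board level, under both lips and square to the jaws. Just before release, the jaw ends measured 9.8 mm inside the board's side edge, against an ideal of 10 mm.
- **Forces:** The wrist sensor showed at most about 9 N sideways and 6 N vertically. Sideways force was within about 0.5 N of zero before I let go, and the reading was near zero afterwards.
- **Bystanders:** The screwdriver and parts bin look undisturbed in the last pictures. I did not check the reel or plug housing there, but the arm did not go near them.

**Small disagreements:**
- While I levelled the board, 2–4 N of vertical force appeared from about 6° of tilt. I took this as light contact in a groove, though a slight brush on the far lip is possible.
- Spring forces during the push read a little below the stated rate, within sensor noise.

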